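Hold a spring clamp open around a glue-up

ROBOT

A 6-joint arm with a two-finger parallel gripper is mounted at the origin on a cart in front of the work surface, level with it; the furniture and walls round the work are solid. World frame = base frame: x ahead of the robot, y to its left, z up, the work surface at z = 0. Lengths are in m, angles in rad, forces in N, time in s.
With the tool pointing down it reaches from about 0.35 to 0.775 m from the base axis. Payload 7.3 kg.
Tool frame: the origin (TCP) lies at the very end of the fingers, on their centre line; the grasp point (between the pads) lies 19 mm behind it (r.grip_point_offset is the distance from the TCP to the grasp point, in m); z points along the fingers, y is the direction in which the jaws open and shut (so a half turn about z gives the same grasp; the last joint's range is limited). The gripper opens to 92 mm and grips with 3 to 60 N. Pads are 19 mm wide; open, the fingers measure 130 mm over their backs; the gripper's body (75 mm by 190 mm) begins 47 mm behind the grasp point.
Start: joints at [0.989, 0.342, 1.524, -0, 1.275, -0.146], TCP at [0.222, 0.476, 0.227] pointing down, gripper open.
Joint ranges: [-2.53, 2.53], [-0.77, 2.02], [0.04, 2.7], [-1, 4.14], [0.28, 2.66], [-3.11, 3.11]. Speed limits (rad/s): [2.57, 2.57, 3.14, 3.14, 3.14, 3.14].

INTERFACE

Orientations are given as a unit quaternion [x, y, z, w].
In Python, from bench import r, optics gives the robot as it stands.
- The arm moves only by the tool arm_command, never from a script. Its argument "motion" is a list of rows, each a list of 7 numbers: the opening in per cent of the stroke, from 0 (shut) to 100 (fully open), then the shift along the tool's x, y, z in m, then the turn, a rotation vector about the tool's x, y, z in degrees. In form: [[gripper, x, y, z, rx, ry, rz], ...]. A call has 1 to 12 rows; each row shifts and turns the commanded pose from where the row before left it, along the tool's axes as they then stand; what a row does not reach is not made up. A row lasts 1/8 s, in which the tool goes at most 62.5 mm and 10.7 degrees, less where a joint would pass 70% of its speed; a pose out of reach is approached as far as the arm can. A call is refused whole if a number of a shift passes 0.0625 or a number of a turn 10.7, either way. A call with a gripper value outside its range is refused whole. The fingers move at their own pace and stop on an object; the grip force is fixed at half the most. Time passes only in rows, so rows that do not move let the fingers close. It gives the time, the measured TCP pose, the force and the opening at its end, in the units of the state.
- r.read_state(): the state, without advancing time (a new reading comes with each control period).
- optics.read_camera(name): name is "scene" or "top"; returns the picture (384x512x3 uint8, red, green, blue); there is no depth.
- optics.camera_params(name): a dict with "intrinsics" (3x3 intrinsics, pixels), "xyz" and "orientation" of the camera in the world. Camera axes: x right, y up, looking along -z (the intrinsics and any distortion apply to the point x, -y, -z); pixel columns grow to the right and rows downward; lengths in m; the calibration is good to about 2 mm. A picture is of the moment at which its call begins. camera_params takes no time and is no camera call.
- r.close_job(): hands the job in, once; it reports no verdict.
The state is a dict: "time": time; "joint_pos": joint angles; "qd": joint speeds; "joint_efforts": joint torques, N m; "tool_pos": TCP position; "orientation": TCP orientation; "force": force on the tool from outside, world axes, zero at the start; "ft_torque": the same for the moment, N m; "gripper_width": finger opening in m.
Only numpy, scipy, OpenCV 4.12 (cv2) and the standard library are available. Lean on these libraries where they do the work, as an engineer would, in place of code of your own. Each camera call takes 0.05 s, during which the arm holds its last target. There are 200 camera calls.

TASK

Stand the dark batten, whose wood matches the panel fixed on the stand, on edge in the stand's trough, right down beside the panel and end level with its overhanging end, and let go. Then squeeze the green spring clamp open by its handles and hold its gaping jaws around that overhanging end, one jaw on each side and the two boards about 2 cm deep in the mouth, touching neither boards nor stand. Finish still holding the clamp there, level and open in the air; leave the light batten, glue bottle and tape measure where they are.

Things in the scene. Friction and masses are not known exactly. Their poses are not given: they have to be found in the camera images.
- stand: Glue-up stand, fixed; place and yaw vary. Origin: on the bench under the centre of its plywood base (90 x, 70 y, 20 mm high), z up. A dark wood panel stands fixed on it: x -90 to +45, y -12 to -4, z 20 to 55 mm, so its -x end (roughly towards the robot) overhangs the base by 45 mm. Two braces behind it at x = -30 and +30, y -13 to -29, up to z = 50 mm. The trough is on its +y side
- panel_end (a point): Overhanging end of the pair, at x = -90, y = 0, z = 37.5 mm in the stand's frame: half the panel's height, midway across panel plus trough (24 mm over both). Axes as the stand's: +x points from this end into the boards, y across them
- trough (a point): Where the underside centre of a properly seated batten belongs: x = -25, y = +4, z = 20 mm in the stand's frame, same axes, on the trough floor; the batten's -x end is then level with the panel's. The trough is 16 mm wide (y -4 to +12), between panel and a low plywood lip (flared top at z = 41 mm); as long as the base (x -45 to +45), both ends open
- dark_batten: Dark wood batten, loose, standing on its long edge: 130 long (x) x 12 thick (y) x 70 mm high, 80 g. Origin: centre of its underside, z up; the two ends are alike. Gripped near its top (fingertips no lower than 40 mm above its underside), the fingers clear the panel's top when it is in the trough
- light_batten: Light wood batten of the same size and frame, the wrong match; leave it alone. It and the dark one may change places
- clamp: Green spring clamp, black tip pads, loose, lying flat, 90 g, 20 mm thick, 135 mm long. Origin: underside of its pivot pin; z up, +x towards the jaws, on the midline when shut. Like a clothes peg: squeezing the two handles behind the pivot opens the jaws in front. The frame belongs to the left (+y) arm: squeezed evenly to joint value q, the left arm turns +q/2 about z, the right -q/2
- clamp_jaw (a joint): Opening of the clamp: 0 = shut, 0.68 rad = fully squeezed (a firm stop; mouth then 43 mm wide inside at the tips, about 36 farther back). A spring pulls it shut: about 5 N on each handle at first, 9 N at full opening
- tip_left (a point): Inner face of the left (+y) jaw's tip pad, mid-thickness, 61 mm ahead of the pivot, 1 mm off the midline when shut; the pad ends 6 mm farther on
- tip_right (a point): The same point on the right (-y) jaw. The midpoint of both tips lies on the clamp's midline
- handle_left (a point): Outer face of the left handle where to grip it: 52 mm behind the pivot, 10 mm above the underside. The handles end 68 mm behind the pivot, 64 mm apart outside when shut, splayed 0.33 rad each; fully squeezed they lie parallel, 16 mm apart outside
- handle_right (a point): The same point on the right handle. The midpoint of both handle points lies on the clamp's midline
- post (a point): Obstacle: axis of an upright timber post, 85 mm square, from the floor to far above the arm, at the bench's left edge; this point is on it, 0.3 m above the bench. It never moves. Bring the arm in from the left folded (tool within about 0.45 m of the base axis) so that wrist and gripper clear it
- glue_bottle: White glue bottle, 51 x 52 x 83 mm, standing, loose; bystander. Origin: centre of its underside
- tape_measure: Yellow tape measure, 38 x 72 x 62 mm, standing, loose; bystander. Origin: centre of its underside
Not all that is in view belongs to the job. There is more than one size of the dark_batten; the one meant has the size given above.

How it is judged:
By the outcome, as a careful person would: the job done as asked, in the order asked, and still so for the second after the job is handed in, while the arm keeps its last pose, push and grip.
It also fails if it takes over 58 s, if anything falls off the work surface, if the arm or the gripper's body presses on something with over 40 N, if the wrist force passes 120 N, or if a joint passes its speed limit or range.

## Working session

There is one attempt and no reset: what is moved stays moved. The work goes in short steps, Python scripts to look and compute and a tool call to move; the robot and the scene stay as the last step left them, time stands still between calls to the robot, and variables do not carry over. Pictures are saved under pics/ and viewed, about 8 in all and at most 12, crops included, and the job is handed in when it is done.

Besides the shell and the picture viewer there is one more tool, called as name([rows], argument=value, ...), one row to a line, values as JSON. arm_command: Moves the arm, as the interface text tells. Its arguments: {"type":"object","properties":{"motion":{"type":"array"}},"required":["motion"]}

```bash
mkdir -p pics; ls; python3 - <<'E'
from bench import r, optics
import cv2
for n in ("scene","top"):
    im=optics.read_camera(n); cv2.imwrite(f"pics/{n}0.png",cv2.resize(im[:,:,::-1],(800,600),interpolation=cv2.INTER_CUBIC))
    cv2.imwrite(f"pics/raw_{n}0.png",im[:,:,::-1])
    print(n,optics.camera_params(n))
print(r.read_state(), r.grip_point_offset)
E
```

```text
pics
scene {'intrinsics': array([[376.27532647,   0.        , 253.66094801],
       [  0.        , 376.27532647, 188.56345875],
       [  0.        ,   0.        ,   1.        ]]), 'xyz': array([-0.19454052, -0.77851136,  1.05398589]), 'orientation': array([ 0.35512432, -0.1801502 , -0.40417155,  0.82345491])}
top {'intrinsics': array([[486.94420231,   0.        , 260.25982594],
       [  0.        , 486.94420231, 188.18548606],
       [  0.        ,   0.        ,   1.        ]]), 'xyz': array([ 0.35564259, -0.21866063,  1.82919933]), 'orientation': array([ 0.04213539, -0.03493139, -0.70048349,  0.71156678])}
{'time': 0.1, 'joint_pos': array([ 9.88999150e-01,  3.42698627e-01,  1.52489065e+00, -4.38983871e-05,
        1.27540846e+00, -1.46027580e-01]), 'qd': array([-8.75820532e-05, -7.03217592e-04, -5.33593863e-03, -1.33781104e-03,
        4.00028702e-04,  1.39443733e-03]), 'joint_efforts': array([ 1.41261360e-03, -4.32003093e+01, -2.44696891e+01,  7.18679396e-02,
        5.25223883e-02, -7.74030696e-05]), 'tool_pos': array([0.22141567, 0.47563546, 0.22610157]), 'orientation': array([ 2.16158610e-01,  9.76358009e-01, -6.64006608e-04, -2.30438992e-04]), 'force': array([ 0.34226918, -0.01282169, -0.2755346 ]), 'ft_torque': array([ 0.0141953 ,  0.01204908, -0.01598792]), 'gripper_width': 0.09173074359947171} 0.0188
```

View pics/top0.png

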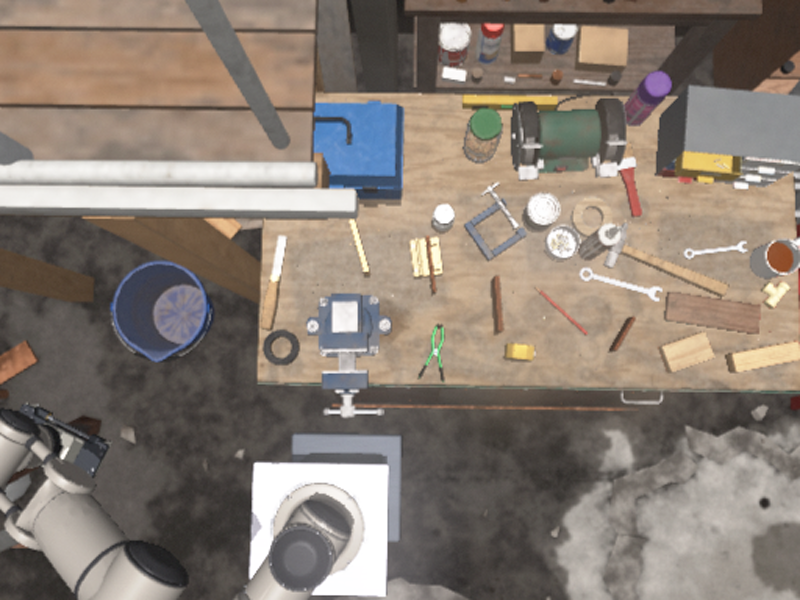

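View pics/scene0.png

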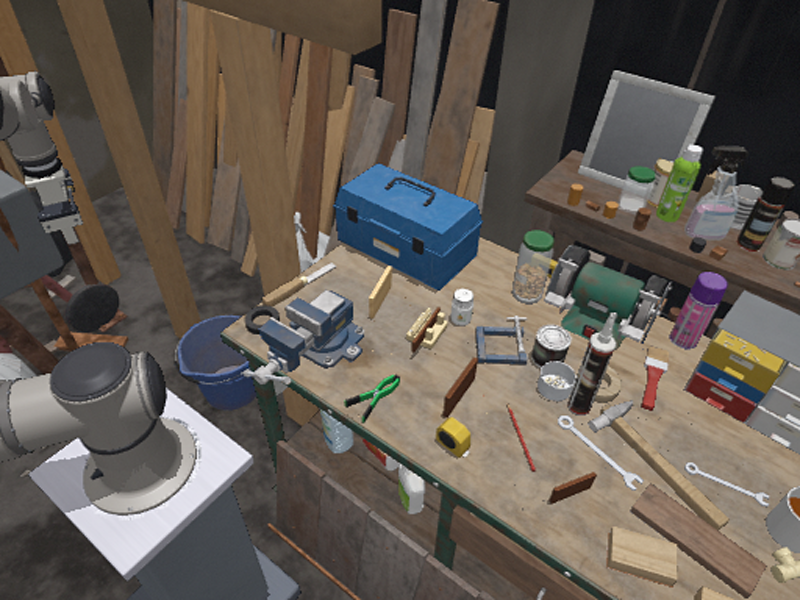

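The top view shows the following candidates:
- **Dark battens:** one at top (497,303) and one at (622,333). The second looks shorter, and the first looks like the 130 mm one.
- **Stand:** (427,258).
- **Clamp:** (434,352).
- **Light batten:** (358,245).
- **Tape measure:** (519,352).
- **Glue bottle:** (443,216).
- **Other obstacles:** the vise is at (345,330), and the arm is at lower left.

Next I'll view enlarged crops.

```bash
cat > h.py <<'E'
import numpy as np, cv2
from scipy.spatial.transform import Rotation as R
from bench import r, optics
P={n:optics.camera_params(n) for n in("scene","top")}
def proj(n,X):
    p=P[n]; c=R.from_quat(p["orientation"]).inv().apply(np.atleast_2d(X)-p["xyz"])
    q=(c*[1,-1,-1])@p["intrinsics"].T
    return q[:,:2]/q[:,2:]
def atz(n,uv,z):
    p=P[n]; uv=np.atleast_2d(uv)
    d=(np.c_[uv,np.ones(len(uv))]@np.linalg.inv(p["intrinsics"]).T)*[1,-1,-1]
    d=R.from_quat(p["orientation"]).apply(d)
    return p["xyz"]+d*((z-p["xyz"][2])/d[:,2])[:,None]
def crop(im,x0,y0,x1,y1,k,name):
    c=cv2.resize(im[y0:y1,x0:x1],None,fx=k,fy=k,interpolation=cv2.INTER_CUBIC)
    for x in range((x0//10+1)*10,x1,10): cv2.putText(c,str(x),(int((x-x0)*k),9),0,.3,(0,0,255));cv2.line(c,(int((x-x0+.5)*k),10),(int((x-x0+.5)*k),16),(0,0,255))
    for y in range((y0//10+1)*10,y1,10): cv2.putText(c,str(y),(0,int((y-y0+.5)*k)+3),0,.3,(0,0,255));cv2.line(c,(20,int((y-y0+.5)*k)),(26,int((y-y0+.5)*k)),(0,0,255))
    cv2.imwrite(name,c)
E
python3 - <<'E'
from h import *
crop(cv2.imread("pics/raw_top0.png"),255,140,415,245,5,"pics/ct.png")
crop(cv2.imread("pics/raw_scene0.png"),210,170,390,325,3.8,"pics/cs.png")
E
```

```text
(no output)
```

View pics/ct.png

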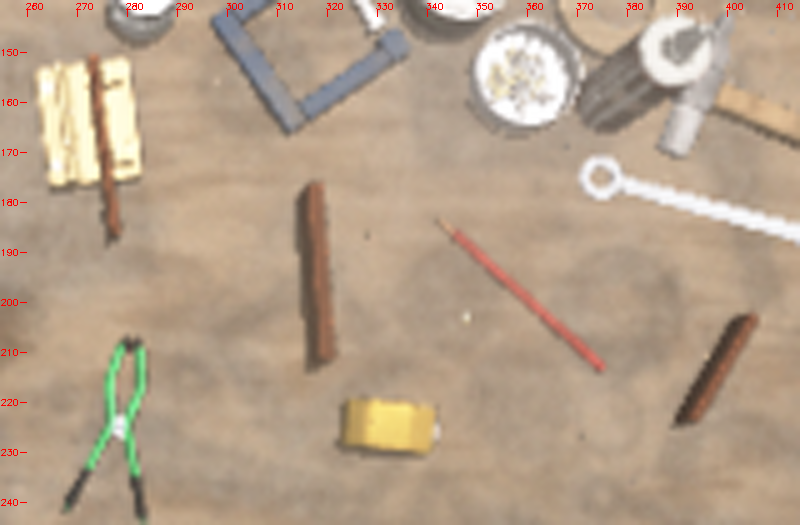

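View pics/cs.png

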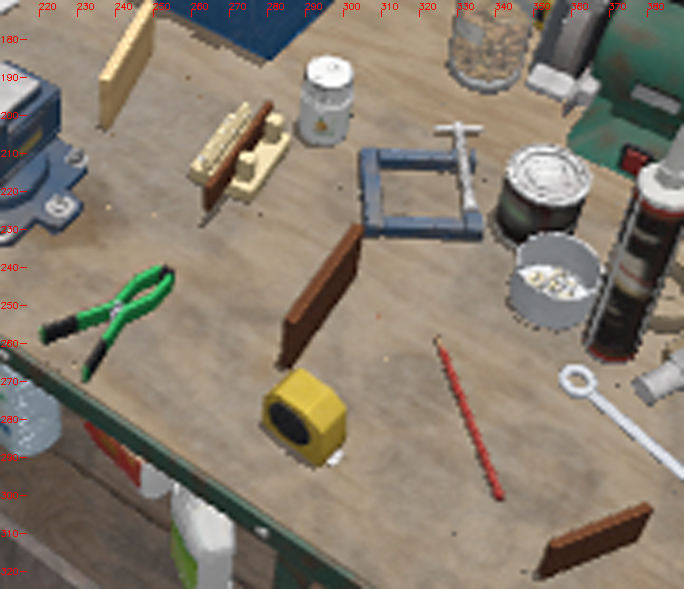

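The dark batten that fits is at top (317,195). It is about 36 px (130 mm) long, and the scene view shows it is tall, with its top near (285,254)-(305,230). The piece at top (397,213) is only about 85–95 mm long and low, so it's the wrong size. The light batten and stand are also clear. Next I'll fit the poses.

```bash
cat > fit.py <<'E'
from h import *
from scipy.optimize import least_squares
def c2w(p,b): 
    c,s=np.cos(p[2]),np.sin(p[2]); b=np.array(b,float)
    return np.c_[p[0]+c*b[:,0]-s*b[:,1],p[1]+s*b[:,0]+c*b[:,1],b[:,2]]
def fit(name,obs,p0):
    def f(p): return np.concatenate([(proj(o[0],c2w(p,[o[2]]))[0]-o[1]) for o in obs])
    s=least_squares(f,p0,loss="soft_l1"); print(name,s.x.round(4),"yaw deg",np.degrees(s.x[2]).round(1)); print(f(s.x).reshape(-1,2).round(1).tolist()); return s.x
E
cat > f1.py <<'E'
from fit import *
T=lambda x,y:(x/5+255-.5,y/5+140-.5); S=lambda x,y:(x/3.8+210-.5,y/3.8+170-.5)
L,W,H=.065,.006,.07
fit("dark",[("top",T(312,182),(L,0,H)),("top",T(326,360),(-L,0,H)),("scene",S(360,226),(L,W,H)),("scene",S(285,318),(-L,W,H)),("scene",S(278,365),(-L,W,0)),("scene",S(297,325),(-L,-W,H)),("scene",S(358,272),(L,-W,0))],[.5,-.1,0])
fit("stand",[("top",T(116,238),(-.09,-.008,.055)),("top",T(93,57),(.045,-.008,.055)),("top",T(47,187),(-.045,.035,.02)),("top",T(142,178),(-.045,-.035,.02)),("top",T(131,60),(.045,-.035,.02)),("top",T(37,68),(.045,.035,.02)),
("scene",S(270,101),(.045,-.008,.055)),("scene",S(205,178),(-.09,-.004,.055)),("scene",S(208,210),(-.09,-.012,.02)),("scene",S(190,170),(-.045,.035,.02)),("scene",S(245,202),(-.045,-.035,.01))],[.55,.03,0])
fit("clamp",[("top",T(132,345),(.064,0,.015)),("top",T(119,428),(0,0,.02)),("top",T(67,510),(-.067,.029,.015)),("top",T(142,520),(-.067,-.029,.015)),
("scene",S(166,270),(.064,0,.015)),("scene",S(117,310),(0,0,.02)),("scene",S(43,338),(-.067,.029,.01)),("scene",S(86,377),(-.067,-.029,.01))],[.35,0,0])
# other
print("light top",atz("top",[(350/1.5625,222/1.5625),(366/1.5625,273/1.5625)],.07))
print("glue",atz("top",[(443/1.5625,213/1.5625)],.08)); print("tape",atz("top",[(333,224.5)],.06))
print("vise",atz("top",[(x/1.5625,y/1.5625) for x,y in [(345,315),(348,345),(390,325),(345,410),(382,345)]],.12))
print("box",atz("top",[(400/1.5625,195/1.5625),(316/1.5625,195/1.5625)],.15))
E
python3 f1.py
```

```text
dark [ 0.5308 -0.4109  0.074 ] yaw deg 4.2
[[0.4, 0.2], [0.2, 0.2], [-1.1, -1.4], [-0.1, -0.3], [0.4, 0.1], [-0.1, -0.4], [0.4, 0.9]]
stand [ 0.6444 -0.242   0.1166] yaw deg 6.7
[[-0.6, -0.4], [0.2, -0.3], [0.3, 0.2], [-0.2, 0.1], [-0.5, 0.1], [-0.2, 0.4], [0.7, 0.2], [-0.7, 2.0], [0.1, 0.9], [-0.1, -1.2], [1.7, -0.6]]
clamp [ 0.4167 -0.2668 -0.129 ] yaw deg -7.4
[[-0.4, -0.3], [-0.2, 0.1], [-0.2, 0.5], [0.3, 0.8], [0.7, 0.3], [0.5, -0.8], [-0.2, -0.1], [0.1, -0.1]]
light top [[ 0.71650962 -0.06313078  0.07      ]
 [ 0.59605503 -0.10344752  0.07      ]]
glue [[ 0.73896242 -0.28117293  0.08      ]]
tape [[ 0.42094171 -0.46451654  0.06      ]]
vise [[ 0.49297465 -0.06145402  0.12      ]
 [ 0.42554408 -0.06988533  0.12      ]
 [ 0.4719754  -0.16335633  0.12      ]
 [ 0.28107732 -0.0667608   0.12      ]
 [ 0.42675151 -0.14623624  0.12      ]]
box [[ 0.76351964 -0.18140375  0.15      ]
 [ 0.76087878  0.00802091  0.15      ]]
```

Fitted poses:
- Dark batten: (0.531, -0.411), yaw 4°
- Stand: (0.644, -0.242), yaw 6.7°
- Clamp: (0.417, -0.267), yaw -7.4°

All three are within reach and match the given sizes. First I'll fold the arm (raise and retract), then swing it in.

arm_command([
  [100,0,-0.04,-0.03,0,0,0],
  [100,0,-0.045,-0.03,0,0,0],
  [100,0,-0.04,-0.03,0,0,0],
  [100,0,0,0,0,0,0],
])

```text
time: 0.6
tool_pos: [0.1684, 0.3618, 0.319]
orientation: [0.216, 0.976, 0.002, 0.001]
force: [0.2, -0.6, -0.1]
gripper_width: 0.092
```

arm_command([
  [100,-0.0557,-0.0039,0,0,0,8],
  [100,-0.0557,-0.0039,0,0,0,8],
  [100,-0.0557,-0.0039,0,0,0,8],
  [100,-0.0557,-0.0039,0,0,0,8],
  [100,-0.0557,-0.0039,0,0,0,8],
  [100,-0.0557,-0.0039,0,0,0,8],
  [100,-0.0557,-0.0039,0,0,0,8],
  [100,-0.0557,-0.0039,0,0,0,8],
  [100,-0.0557,-0.0039,0,0,0,8],
  [100,-0.0557,-0.0039,0,0,0,8],
  [100,-0.0557,-0.0039,0,0,0,8],
  [100,-0.0557,-0.0039,0,0,0,8],
])

```text
time: 2.1
tool_pos: [0.3427, -0.2082, 0.3154]
orientation: [0.871, 0.491, -0.0, -0.001]
force: [0.7, -0.7, -0.4]
gripper_width: 0.0919
```

```bash
cat > go.py <<'E'
import sys
from h import *
def rows(X,az,n):
    "rows to TCP X, tool straight down, tool-y azimuth az (deg), n equal rows in world"
    s=r.read_state(); p=np.array(s["tool_pos"]); q=R.from_quat(s["orientation"])
    a=np.radians(az); y=np.array([np.cos(a),np.sin(a),0]); z=np.array([0,0,-1.]); G=R.from_matrix(np.c_[np.cross(y,z),y,z])
    rv=(q.inv()*G).as_rotvec(); d=(np.array(X)-p)/n
    print("now",p.round(4),"dworld",(d*n).round(4))
    for i in range(n):
        t=(q*R.from_rotvec(rv*i/n)).inv().apply(d); print(t.round(4).tolist(),np.degrees(rv/n).round(2).tolist())
if __name__=="__main__":
    a=list(map(float,sys.argv[1:])); rows(a[:3],a[3],int(a[4]))
E
python3 go.py .531 -.411 .2 -85.8 6
```

```text
now [ 0.3427 -0.2082  0.3154] dworld [ 0.1883 -0.2028 -0.1154]
[-0.0126, 0.0444, 0.0192] [-0.02, 0.0, 9.09]
[-0.0055, 0.0458, 0.0192] [-0.02, 0.0, 9.09]
[0.0018, 0.0461, 0.0192] [-0.02, 0.0, 9.09]
[0.0091, 0.0452, 0.0192] [-0.02, 0.0, 9.09]
[0.0161, 0.0432, 0.0192] [-0.02, 0.0, 9.09]
[0.0228, 0.0401, 0.0192] [-0.02, 0.0, 9.09]
```

arm_command([
  [100,-0.0126,0.0444,0.0192,0,0,9.09],
  [100,-0.0055,0.0458,0.0192,0,0,9.09],
  [100,0.0018,0.0461,0.0192,0,0,9.09],
  [100,0.0091,0.0452,0.0192,0,0,9.09],
  [100,0.0161,0.0432,0.0192,0,0,9.09],
  [100,0.0228,0.0401,0.0192,0,0,9.09],
  [100,0,0,0,0,0,0],
  [100,0,0,0,0,0,0],
])

```text
time: 3.1
tool_pos: [0.5321, -0.4078, 0.2]
orientation: [0.999, 0.04, -0.001, -0.001]
force: [-0.1, 0.5, -0.5]
gripper_width: 0.0917
```

```bash
python3 - <<'E'
from h import *
im=optics.read_camera("top")[:,:,::-1].copy(); cv2.imwrite("pics/raw_top1.png",im); crop(im,260,140,380,250,5,"pics/t1.png")
im2=optics.read_camera("scene")[:,:,::-1].copy(); cv2.imwrite("pics/raw_scene1.png",im2); crop(im2,230,160,350,290,4.6,"pics/s1.png")
a=cv2.imread("pics/t1.png"); 
s=r.read_state(); print(s["tool_pos"],R.from_quat(s["orientation"]).as_matrix().round(3).tolist()); print(proj("top",s["tool_pos"]),proj("scene",s["tool_pos"]))
E
python3 go.py .531 -.411 .044 -85.8 4
```

```text
[ 0.53218855 -0.40765424  0.20223866] [[0.997, 0.079, 0.001], [0.079, -0.997, -0.0], [0.001, 0.001, -1.0]]
[[321.92966212 189.54306535]] [[298.61142    212.79983253]]
now [ 0.5322 -0.4077  0.2022] dworld [-0.0012 -0.0033 -0.1582]
[-0.0004, 0.0008, 0.0396] [0.01, -0.01, 0.09]
[-0.0004, 0.0008, 0.0396] [0.01, -0.01, 0.09]
[-0.0004, 0.0008, 0.0396] [0.01, -0.01, 0.09]
[-0.0004, 0.0008, 0.0396] [0.01, -0.01, 0.09]
```

View pics/s1.png

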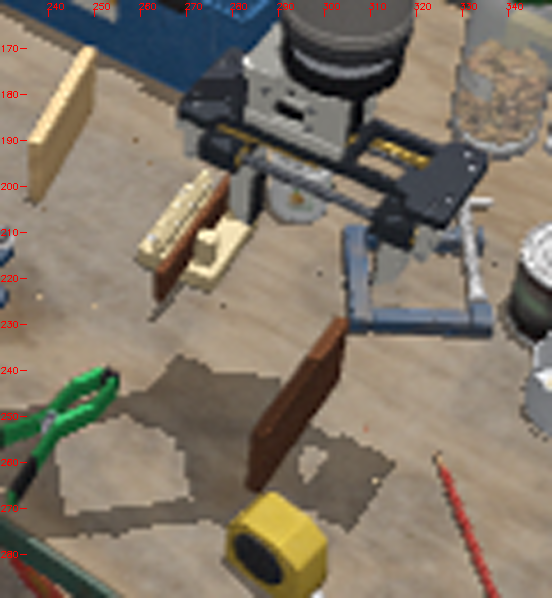

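The scene picture shows the fingertips straddling about (298,214), which matches the projected TCP at (298.6,212.8). They are centred over the batten, so I'll descend and grip.

arm_command([
  [100,-0.0004,0.0008,0.0396,0,0,0],
  [100,-0.0004,0.0008,0.0396,0,0,0],
  [100,-0.0004,0.0008,0.0396,0,0,0],
  [100,-0.0004,0.0008,0.0386,0,0,0],
  [100,0,0,0,0,0,0],
  [100,0,0,0,0,0,0],
  [0,0,0,0,0,0,0],
  [0,0,0,0,0,0,0],
  [0,0,0,0,0,0,0],
  [0,0,0,0,0,0,0],
  [0,0,0,0,0,0,0],
])

```text
time: 4.58
tool_pos: [0.5309, -0.4114, 0.044]
orientation: [0.999, 0.039, -0.0, -0.0]
force: [-0.4, -0.2, -0.1]
gripper_width: 0.0465
```

arm_command([
  [0,0,0,0,0,0,0],
  [0,0,0,0,0,0,0],
  [0,0,0,0,0,0,0],
  [0,0,0,0,0,0,0],
  [0,0,0,0,0,0,0],
  [0,0,0,0,0,0,0],
])

```text
time: 5.32
tool_pos: [0.5309, -0.4114, 0.044]
orientation: [0.999, 0.039, -0.0, -0.0]
force: [0.7, 0.4, -0.7]
gripper_width: 0.0119
```

arm_command([
  [0,0,0,-0.04,0,0,0],
  [0,0,0,-0.045,0,0,0],
  [0,0,0,-0.04,0,0,0],
  [0,0,0,0,0,0,0],
])

```text
time: 5.82
tool_pos: [0.5323, -0.4127, 0.1733]
orientation: [0.999, 0.039, 0.003, 0.003]
force: [-0.6, -0.7, -2.4]
gripper_width: 0.0119
```

```bash
python3 go.py .619 -.242 .122 -83.3 6
```

```text
now [ 0.5323 -0.4127  0.1733] dworld [ 0.0867  0.1707 -0.0513]
[0.0166, -0.0273, 0.0085] [0.06, -0.05, -0.37]
[0.0168, -0.0272, 0.0085] [0.06, -0.05, -0.37]
[0.017, -0.027, 0.0085] [0.06, -0.05, -0.37]
[0.0171, -0.0269, 0.0085] [0.06, -0.05, -0.37]
[0.0173, -0.0268, 0.0085] [0.06, -0.05, -0.37]
[0.0175, -0.0267, 0.0085] [0.06, -0.05, -0.37]
```

arm_command([
  [0,0.0166,-0.0273,0.0045,0,0,-0.4],
  [0,0.0168,-0.0272,0.0045,0,0,-0.4],
  [0,0.017,-0.027,0.0045,0,0,-0.4],
  [0,0.0171,-0.0269,0.0085,0,0,-0.4],
  [0,0.0173,-0.0268,0.012,0,0,-0.3],
  [0,0.0175,-0.0267,0.016,0,0,-0.3],
  [0,0,0,0,0,0,0],
  [0,0,0,0,0,0,0],
  [0,0,0,0,0,0,0],
])

```text
time: 6.95
tool_pos: [0.617, -0.2416, 0.1193]
orientation: [0.998, 0.058, 0.0, 0.0]
force: [0.4, -1.1, -1.4]
gripper_width: 0.0119
```

```bash
cat > look.py <<'E'
import sys
from h import *
k=sys.argv[1]; b=list(map(int,sys.argv[2:6])); c=list(map(int,sys.argv[6:10]))
o=[]
for n,w in(("top",b),("scene",c)):
    im=optics.read_camera(n)[:,:,::-1].copy(); cv2.imwrite(f"pics/raw_{n}{k}.png",im)
    f=min(395/(w[2]-w[0]),590/(w[3]-w[1])); crop(im,*w,f,"pics/tmp.png"); o.append(cv2.imread("pics/tmp.png")); print(n,"scale",f)
h=max(a.shape[0] for a in o)
cv2.imwrite(f"pics/v{k}.png",np.hstack([cv2.copyMakeBorder(a,0,h-a.shape[0],0,5,0) for a in o]))
s=r.read_state(); print(s["tool_pos"],R.from_quat(s["orientation"]).as_matrix().round(3).tolist())
E
python3 look.py 2 250 140 310 200 240 160 300 250
```

```text
top scale 6.583333333333333
scene scale 6.555555555555555
[ 0.61704332 -0.24150174  0.11946468] [[0.993, 0.115, 0.001], [0.115, -0.993, -0.0], [0.001, 0.0, -1.0]]
```

View pics/v2.png

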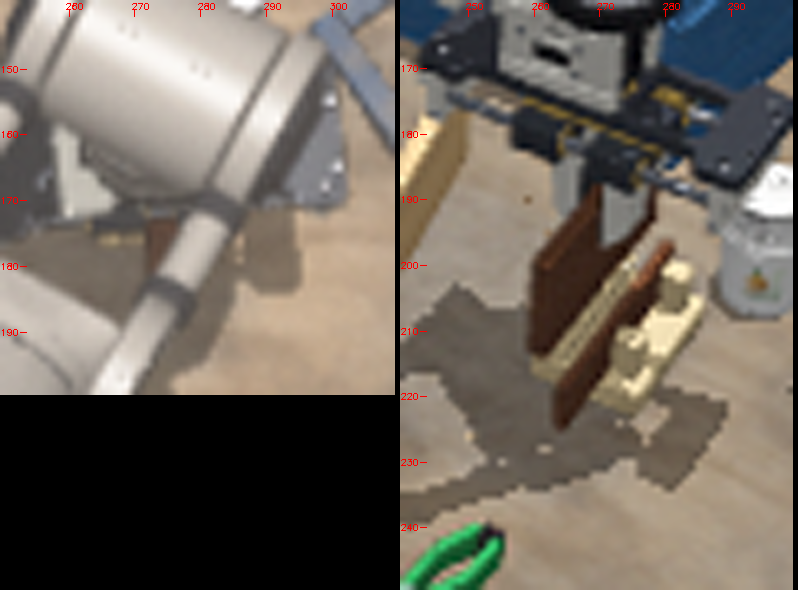

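The scene view shows the batten hanging with its lower near corner at about (259.3,213.2). The panel's near end runs from (263.4,217) down to (264.4,225). The top view is blocked by the arm. Next I'll compare these against the predictions.

```bash
python3 - <<'E'
from fit import *
S=lambda x,y:((x-400)/6.5556+240-.5,y/6.5556+160-.5)
t=r.read_state()["tool_pos"]; u=t[2]-.044
b=[t[0],t[1],np.radians(6.6)]; st=[.6444,-.242,.1166]
for nm,p,pts in(("bat",b,[((-.065,.006,u),S(530,352)),((-.065,-.006,u),S(545,355)),((-.065,.006,u+.07),S(533,262)),((.065,-.006,u+.07),S(657,190))]),
 ("panel",st,[((-.09,-.004,.02),S(554,425)),((-.09,-.012,.02),S(563,430)),((-.09,-.004,.055),S(557,378)),((.045,-.012,.055),S(674,240)),((.045,-.004,.055),S(664,240))]),
 ("stand",st,[((-.045,.035,.0),S(534,372)),((-.045,-.035,.02),S(622,403)),((-.045,-.035,0),S(628,414)),((.045,-.035,.02),S(703,293)),((-.03,-.029,.05),S(643,340)),((.03,-.029,.05),S(692,272))])):
    for q,o in pts:
        print(nm,q[:2],proj("scene",c2w(p,[q]))[0].round(1),np.round(o,1))
# image sensitivities at panel, px per mm
for d in np.eye(3)*.01: print(proj("scene",np.array([.555,-.25,.04])+d)-proj("scene",[.555,-.25,.04]))
E
```

```text
bat (-0.065, 0.006) [259.2 213.3] [259.3 213.2]
bat (-0.065, -0.006) [262.1 214.6] [261.6 213.7]
bat (-0.065, 0.006) [259.6 199.3] [259.8 199.5]
bat (0.065, -0.006) [280.4 179.1] [278.7 188.5]
panel (-0.09, -0.004) [262.4 224.8] [263.  224.3]
panel (-0.09, -0.012) [264.3 225.7] [264.4 225.1]
panel (-0.09, -0.004) [262.7 218.3] [263.4 217.2]
panel (0.045, -0.012) [282.1 196.7] [281.3 196.1]
panel (0.045, -0.004) [280.3 195.9] [279.8 196.1]
stand (-0.045, 0.035) [259.3 216.7] [259.9 216.2]
stand (-0.045, -0.035) [275.8 220.2] [273.4 221. ]
stand (-0.045, -0.035) [275.5 223.8] [274.3 222.7]
stand (0.045, -0.035) [286.9 205.3] [285.7 204.2]
stand (-0.03, -0.029) [276.7 211.5] [276.6 211.4]
stand (0.03, -0.029) [284.2 201.6] [284. 201.]
[[ 1.6418372  -1.61472636]]
[[-2.20901952 -1.26167566]]
[[ 0.06407047 -1.86782177]]
```

```bash
cat > f2.py <<'E'
from fit import *
T=lambda x,y:(x/5+255-.5,y/5+140-.5)
S=lambda x,y:((x-400)/6.5556+240-.5,y/6.5556+160-.5)
top=[("top",T(116,238),(-.09,-.008,.055)),("top",T(93,57),(.045,-.008,.055)),("top",T(47,187),(-.045,.035,.02)),("top",T(142,178),(-.045,-.035,.02)),("top",T(131,60),(.045,-.035,.02)),("top",T(37,68),(.045,.035,.02))]
sc=[("scene",S(*o),q) for q,o in [((-.09,-.004,.02),(554,425)),((-.09,-.012,.02),(563,430)),((-.09,-.004,.055),(557,378)),((.045,-.012,.055),(674,240)),((.045,-.004,.055),(664,240)),((-.045,.035,.0),(534,372)),((-.045,-.035,0),(628,414)),((.045,-.035,.02),(703,293)),((-.03,-.029,.05),(643,340)),((.03,-.029,.05),(692,272))]]
fit("both",top+sc,[.64,-.24,.1]);fit("top",top,[.64,-.24,.1]);fit("scene",sc,[.64,-.24,.1])
# dark panel mask in top image: principal line
im=cv2.imread("pics/raw_top0.png").astype(int)[145:192,262:292]
b,g,rr=im[...,0],im[...,1],im[...,2]
m=((rr+g+b)<330)&(rr-b>25)
ys,xs=np.nonzero(m)
for y in range(150,190,2): 
    w=np.clip(360-(im.sum(2)[y-145,6:21]),0,None); print(y,(w@np.arange(268,283)/max(w.sum(),1)).round(2),end="; ")
E
python3 f2.py
```

```text
both [ 0.6453 -0.2409  0.1282] yaw deg 7.3
[[-0.7, -0.6], [-0.3, -0.5], [0.1, 0.0], [-0.3, -0.2], [-0.9, -0.2], [-0.6, 0.3], [-0.4, 0.3], [0.2, 0.4], [-0.6, 1.0], [0.6, 0.2], [0.3, -0.5], [-0.7, 0.3], [1.3, 0.9], [1.0, 0.8], [0.1, -0.1], [0.0, 0.3]]
top [ 0.6446 -0.2427  0.1167] yaw deg 6.7
[[-0.5, -0.4], [0.3, -0.3], [0.4, 0.1], [0.0, 0.1], [-0.3, 0.1], [0.0, 0.4]]
scene [ 0.6463 -0.2391  0.1414] yaw deg 8.1
[[-0.3, 0.0], [0.2, 0.1], [-0.5, 0.7], [0.3, -0.2], [-0.1, -0.9], [-0.8, 0.0], [1.3, 0.5], [0.7, 0.3], [0.0, -0.6], [-0.3, -0.2]]
150 0.0; 152 273.0; 154 273.47; 156 273.32; 158 273.0; 160 0.0; 162 274.0; 164 274.0; 166 274.48; 168 275.0; 170 275.37; 172 275.28; 174 275.12; 176 276.55; 178 275.77; 180 276.17; 182 275.74; 184 276.39; 186 276.79; 188 276.0;
```

arm_command([
  [0,0.0036,-0.0026,0,0,0,-0.8],
  [0,0,0,0,0,0,0],
  [0,0,0,0.009,0,0,0],
  [0,0,0,0.009,0,0,0],
  [0,0,0,0.008,0,0,0],
  [0,0,0,0,0,0,0],
  [0,0,0,0,0,0,0],
])

```text
time: 7.92
tool_pos: [0.6207, -0.2376, 0.0932]
orientation: [0.998, 0.065, 0.0, 0.0]
force: [-0.1, 0.8, -1.3]
gripper_width: 0.0119
```

```bash
python3 look.py 3 250 140 310 200 245 180 295 240; python3 - <<'E'
from fit import *
s=r.read_state();t=s["tool_pos"];print(s["force"].round(1))
u=t[2]-.044; a=R.from_quat(s["orientation"]).as_matrix()[:,0]; yaw=np.arctan2(a[1],a[0]); st=[.6457,-.2402,.1309]
print("yaw",np.degrees(yaw))
for n,p,q in[("bat bl",[*t[:2],yaw],(-.065,.006,u)),("bat br",[*t[:2],yaw],(-.065,-.006,u)),("bat tr",[*t[:2],yaw],(-.065,-.006,u+.07)),("pan TL",st,(-.09,-.004,.055)),("pan BL",st,(-.09,-.004,.02)),("pan BR",st,(-.09,-.012,.02)),("pan farTR",st,(.045,-.012,.055))]: print(n,proj("scene",c2w(p,[q]))[0].round(1))
E
```

```text
top scale 6.583333333333333
scene scale 7.9
[ 0.62081285 -0.23758702  0.09351739] [[0.991, 0.13, 0.001], [0.13, -0.991, -0.0], [0.001, 0.0, -1.0]]
[-0.1  0.6 -0.9]
yaw 7.489028446144306
bat bl [259.  217.3]
bat br [261.9 218.5]
bat tr [262.4 204.9]
pan TL [262.8 218. ]
pan BL [262.6 224.5]
pan BR [264.5 225.3]
pan farTR [281.8 196.2]
```

View pics/v3.png

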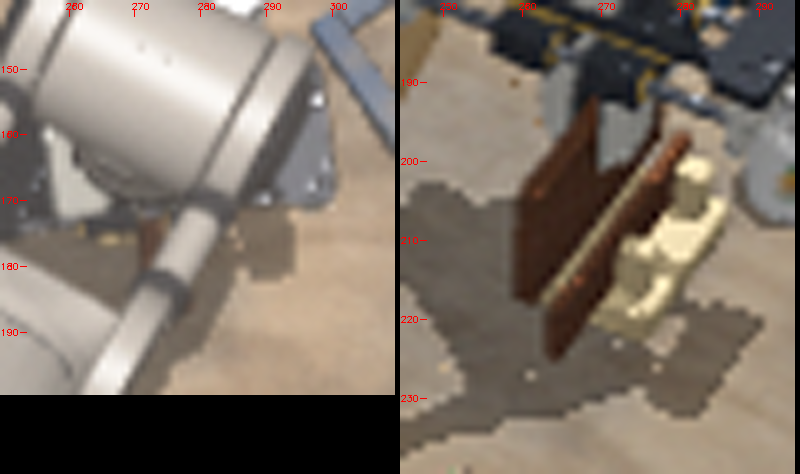

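The batten's lower edge is now below the panel top with no contact force. The gap to the panel is about 4 mm: batten corner (261.8,217.9) against panel corner (262.9,218.5), with the ends level. I'll shift 2 mm towards the panel and lower it.

arm_command([
  [0,0,0.002,0,0,0,0],
  [0,0,0,0,0,0,0],
  [0,0,0,0.007,0,0,0],
  [0,0,0,0.007,0,0,0],
  [0,0,0,0,0,0,0],
  [0,0,0,0,0,0,0],
])

```text
time: 8.78
tool_pos: [0.6209, -0.2394, 0.079]
orientation: [0.998, 0.065, -0.0, -0.0]
force: [0.3, -0.7, -1.3]
gripper_width: 0.012
```

arm_command([
  [0,0,0,0.005,0,0,0],
  [0,0,0,0.005,0,0,0],
  [0,0,0,0.0035,0,0,0],
  [0,0,0,0,0,0,0],
  [0,0,0,0,0,0,0],
])

```text
time: 9.4
tool_pos: [0.6208, -0.2397, 0.0654]
orientation: [0.998, 0.065, -0.0, 0.0]
force: [0.6, -2.2, -2.5]
gripper_width: 0.0119
```

arm_command([
  [0,0,0,0.0012,0,0,0],
  [0,0,0,0,0,0,0],
  [0,0,0,0,0,0,0],
])

```text
time: 9.78
tool_pos: [0.621, -0.2397, 0.0647]
orientation: [0.998, 0.065, 0.0, 0.0]
force: [0.6, -3.2, -0.6]
gripper_width: 0.012
```

```bash
python3 look.py 4 250 140 310 200 245 180 295 240
```

```text
top scale 6.583333333333333
scene scale 7.9
[ 0.62093531 -0.23965389  0.06463893] [[0.991, 0.13, 0.0], [0.13, -0.991, -0.0], [0.0, 0.0, -1.0]]
```

View pics/v4.png

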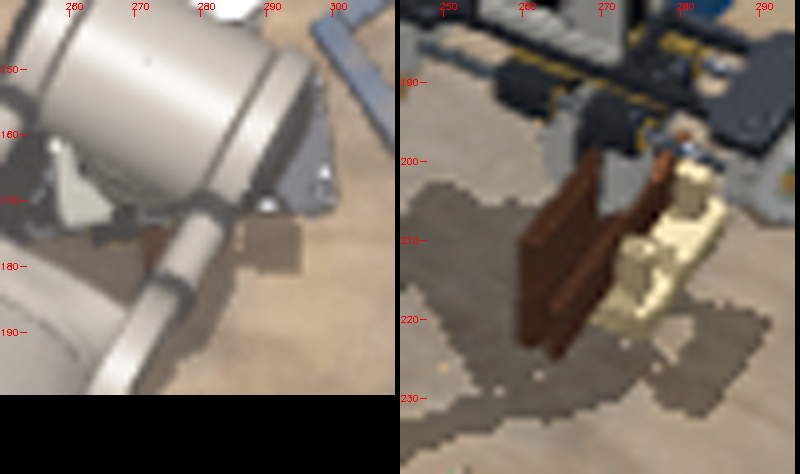

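The batten is seated: its lower edge at (261,223) sits beside the panel foot at (264,225), with the ends level. I'll release it and lift.

arm_command([
  [60,0,0,0,0,0,0],
  [60,0,0,0,0,0,0],
  [60,0,0,0,0,0,0],
  [60,0,0,0,0,0,0],
  [60,0,0,-0.03,0,0,0],
  [60,0,0,-0.05,0,0,0],
  [100,0,0,-0.05,0,0,0],
  [100,0,0,0,0,0,0],
])

```text
time: 10.88
tool_pos: [0.6229, -0.2404, 0.1998]
orientation: [0.998, 0.065, 0.004, 0.002]
force: [0.4, 0.2, 0.3]
gripper_width: 0.0708
```

```bash
python3 - <<'E'
import go,numpy as np
p=np.array([.4167,-.2668]);a=-.129
g=p-.052*np.array([np.cos(a),np.sin(a)]);print("grip",g)
go.rows([*g,.19],-97.4,6)
E
```

```text
grip [ 0.36513207 -0.26011059]
now [ 0.6229 -0.2404  0.1998] dworld [-0.2577 -0.0197 -0.0098]
[-0.043, -0.0024, 0.0013] [0.04, -0.08, 2.48]
[-0.0431, -0.0005, 0.0013] [0.04, -0.08, 2.48]
[-0.0431, 0.0014, 0.0014] [0.04, -0.08, 2.48]
[-0.043, 0.0032, 0.0015] [0.04, -0.08, 2.48]
[-0.0428, 0.0051, 0.0015] [0.04, -0.08, 2.48]
[-0.0425, 0.007, 0.0016] [0.04, -0.08, 2.48]
```

arm_command([
  [100,-0.043,-0.0024,0.001,0,0,2.5],
  [100,-0.0431,-0.0005,0.001,0,0,2.5],
  [100,-0.0431,0.0014,0.001,0,0,2.5],
  [100,-0.043,0.0032,0.0015,0,0,2.5],
  [100,-0.0428,0.0051,0.0015,0,0,2.5],
  [100,-0.0425,0.007,0.0015,0,0,2.4],
  [100,0,0,0,0,0,0],
  [100,0,0,0,0,0,0],
])

```text
time: 11.88
tool_pos: [0.3634, -0.259, 0.1867]
orientation: [0.998, -0.065, 0.0, -0.0]
force: [0.3, 0.1, 0.3]
gripper_width: 0.092
```

```bash
python3 go.py .365 -.260 .004 -97.4 4; python3 look.py 5 255 145 305 220 210 185 290 275
```

```text
now [ 0.3634 -0.259   0.1867] dworld [ 0.0016 -0.001  -0.1827]
[0.0004, 0.0002, 0.0457] [-0.0, -0.01, -0.0]
[0.0004, 0.0002, 0.0457] [-0.0, -0.01, -0.0]
[0.0004, 0.0002, 0.0457] [-0.0, -0.01, -0.0]
[0.0004, 0.0002, 0.0457] [-0.0, -0.01, -0.0]
top scale 7.866666666666666
scene scale 4.9375
[ 0.363793   -0.25890587  0.18666573] [[0.992, -0.128, 0.0], [-0.128, -0.992, 0.0], [0.0, -0.0, -1.0]]
```

View pics/v5.png

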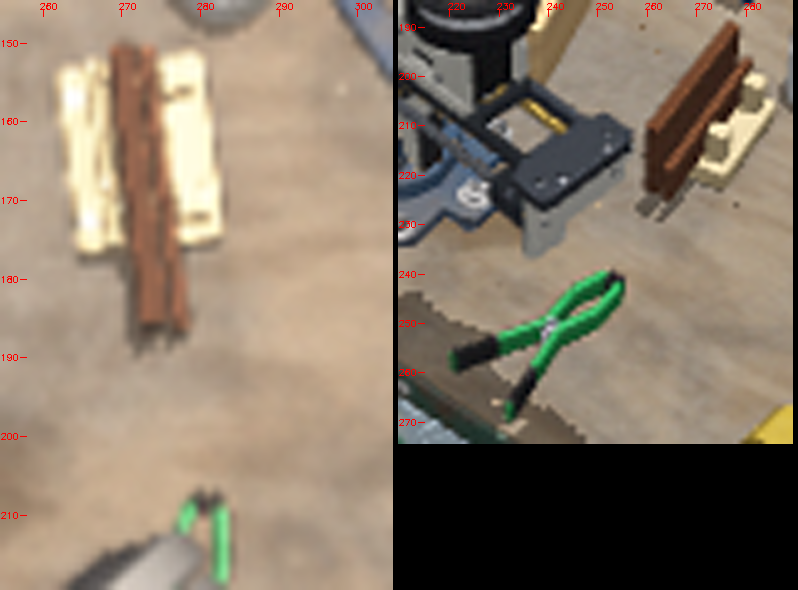

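The batten is seated beside the panel with its end level: top view shows the batten end at (273,186) and the panel end at (277,187). The clamp is undisturbed with its pivot at scene (239,251). I'll descend onto the handles.

arm_command([
  [100,0.0004,0.0002,0.045,0,0,0],
  [100,0.0004,0.0002,0.045,0,0,0],
  [100,0.0004,0.0002,0.045,0,0,0],
  [100,0,0,0.03,0,0,0],
  [100,0,0,0.014,0,0,0],
  [100,0,0,0,0,0,0],
  [100,0,0,0,0,0,0],
])

```text
time: 12.85
tool_pos: [0.3649, -0.2602, 0.0088]
orientation: [0.998, -0.064, 0.001, 0.001]
force: [-0.2, 1.3, -0.4]
gripper_width: 0.0916
```

arm_command([
  [100,0,0,0.005,0,0,0],
  [100,0,0,0,0,0,0],
  [0,0,0,0,0,0,0],
  [0,0,0,0,0,0,0],
  [0,0,0,0,0,0,0],
  [0,0,0,0,0,0,0],
  [0,0,0,0,0,0,0],
  [0,0,0,0,0,0,0],
  [0,0,0,0,0,0,0],
  [0,0,0,0,0,0,0],
  [0,0,0,0,0,0,0],
  [0,0,0,0,0,0,0],
])

```text
time: 14.35
tool_pos: [0.3642, -0.2597, 0.0029]
orientation: [0.998, -0.065, 0.0, 0.0]
force: [0.4, -0.6, 0.8]
gripper_width: 0.0149
```

arm_command([
  [0,0,0,0,0,0,0],
  [0,0,0,0,0,0,0],
  [0,0,0,0,0,0,0],
  [0,0,0,0,0,0,0],
])

```text
time: 14.85
tool_pos: [0.3642, -0.2597, 0.0029]
orientation: [0.998, -0.065, 0.0, 0.0]
force: [0.8, -0.4, 1.7]
gripper_width: 0.0151
```

arm_command([
  [0,0,0,-0.02,0,0,0],
  [0,0,0,-0.03,0,0,0],
  [0,0,0,-0.03,0,0,0],
  [0,0,0,0,0,0,0],
  [0,0,0,0,0,0,0],
])

```text
time: 15.48
tool_pos: [0.3635, -0.259, 0.0821]
orientation: [0.998, -0.065, -0.001, -0.001]
force: [-0.7, -0.2, -1.4]
gripper_width: 0.0151
```

```bash
cat > f3.py <<'E'
from fit import *
T=lambda x,y:(x/7.8667+255-.5,y/7.8667+145-.5)
S=lambda x,y:((x-398)/4.9375+210-.5,y/4.9375+185-.5)
t=[("top",T(*o),q) for q,o in [((-.09,-.008,.055),(180,333)),((.045,-.008,.055),(150,46)),((-.045,.035,.02),(77,252)),((-.045,-.035,.02),(222,237)),((.045,-.035,.02),(205,52)),((.045,.035,.02),(57,65))]]
s=[("scene",S(*o),q) for q,o in [((-.09,-.004,.055),(668,163)),((-.09,-.012,.02),(673,196)),((.045,-.012,.055),(751,63)),((-.045,-.035,.0),(718,188)),((.045,-.035,.02),(775,103))]]
fit("stand",t+s,[.64,-.24,.1])
b=[("top",T(153,326),(-.065,0,.09)),("top",T(124,46),(.065,0,.09)),("scene",S(648,125),(-.065,.006,.09)),("scene",S(648,187),(-.065,.006,.02)),("scene",S(738,28),(.065,-.006,.09))]
fit("batten seated",b,[.62,-.24,.13])
E
python3 f3.py
```

```text
stand [ 0.6461 -0.2417  0.1224] yaw deg 7.0
[[-0.3, -0.6], [-0.5, -0.2], [-0.1, 0.1], [0.0, 0.1], [-0.5, 0.0], [-0.1, 0.4], [-1.2, 0.5], [-0.5, 1.2], [1.3, -0.9], [1.5, 1.0], [1.2, -0.4]]
batten seated [ 0.6201 -0.2406  0.1356] yaw deg 7.8
[[0.3, -0.2], [-0.4, -0.0], [-0.2, 0.2], [-0.6, 0.9], [1.2, -0.7]]
```

```bash
python3 go.py .417 -.2710 .0305 -82.6 5
```

```text
now [ 0.3635 -0.259   0.0821] dworld [ 0.0535 -0.012  -0.0516]
[0.0109, 0.001, 0.0103] [-0.01, 0.01, -2.96]
[0.0109, 0.0016, 0.0103] [-0.01, 0.01, -2.96]
[0.0108, 0.0021, 0.0103] [-0.01, 0.01, -2.96]
[0.0106, 0.0027, 0.0103] [-0.01, 0.01, -2.96]
[0.0105, 0.0032, 0.0103] [-0.01, 0.01, -2.96]
```

arm_command([
  [0,0.0109,0.001,0.0103,0,0,-2.96],
  [0,0.0109,0.0016,0.0103,0,0,-2.96],
  [0,0.0108,0.0021,0.0103,0,0,-2.96],
  [0,0.0106,0.0027,0.0103,0,0,-2.96],
  [0,0.0105,0.0032,0.0103,0,0,-2.96],
  [0,0,0,0,0,0,0],
  [0,0,0,0,0,0,0],
  [0,0,0,0,0,0,0],
])

```text
time: 16.48
tool_pos: [0.4173, -0.2715, 0.0315]
orientation: [0.998, 0.064, -0.0, -0.0]
force: [1.0, 0.6, -1.1]
gripper_width: 0.0151
```

```bash
python3 look.py 6 255 170 300 235 235 205 285 255
```

```text
top scale 8.777777777777779
scene scale 7.9
[ 0.41746558 -0.27167634  0.03169314] [[0.992, 0.128, 0.0], [0.128, -0.992, -0.0], [0.0, 0.0, -1.0]]
```

View pics/v6.png

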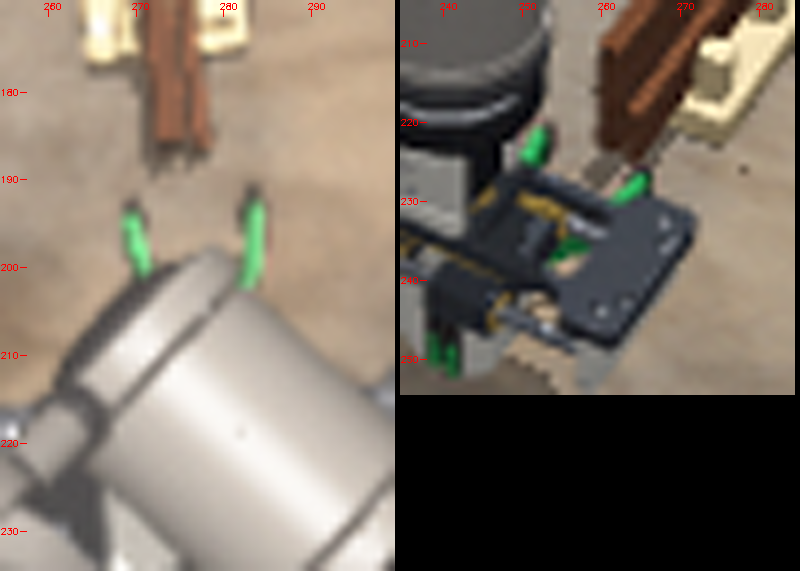

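The picture shows the jaws gaping, with tips in the top view at about (269.5,192.5) and (283.2,191) and the board end between them at about (271–279,187). Next I'll compute the offset.

```bash
python3 - <<'E'
from fit import *
T=lambda x,y:(x/8.7778+255-.5,y/8.7778+170-.5)
st=[.6463,-.2412,.129]
def loc(X): 
    d=X[:2]-st[:2]; c,s=np.cos(st[2]),np.sin(st[2]); return np.round([c*d[0]+s*d[1],-s*d[0]+c*d[1]],4)
for n,o,z in[("L pad end",(131,198),.045),("R pad end",(252,184),.045),("L inner",(138,214),.045),("R inner",(246,206),.045),("L outer",(122,216),.045),("R outer",(263,205),.045),
 ("L back c",(145,272),.045),("R back c",(249,286),.045),("bat end L",(155,145),.09),("bat end R",(184,143),.09),("pan end L",(186,155),.055),("pan end R",(212,150),.055)]:
    print(n,loc(atz("top",T(*o),z)[0]))
t=r.read_state()["tool_pos"]; print("tcp",loc(t), "pred tips local x",loc(t)[0]+.110)
E
```

```text
L pad end [-0.1073  0.0223]
R pad end [-0.1072 -0.0288]
L inner [-0.1143  0.0202]
R inner [-0.1161 -0.0252]
L outer [-0.1144  0.027 ]
R outer [-0.1165 -0.0323]
L back c [-0.1389  0.0201]
R back c [-0.1497 -0.0225]
bat end L [-0.0913  0.011 ]
bat end R [-0.0918 -0.0009]
pan end L [-0.093  -0.0023]
pan end R [-0.0921 -0.0134]
tcp [-0.2309 -0.0008] pred tips local x -0.1209
```

```bash
python3 - <<'E'
from fit import *
st=[.6463,-.2412,.129]
def loc(X): 
    d=X[:2]-st[:2]; c,s=np.cos(st[2]),np.sin(st[2]); return np.round([c*d[0]+s*d[1],-s*d[0]+c*d[1]],4)
S=lambda x,y:((x-400)/7.9+235-.5,y/7.9+205-.5)
for n,o in[("L",(546,122)),("R",(650,172))]:
    for z in(.0375,.0475): print(n,z,loc(atz("scene",S(*o),z)[0]))
for n,o,z in [("bat bl",(600,148),.02),("bat TL",(602,45),.09),("pan bot R",(634,160),.02)]: print(n,loc(atz("scene",S(*o),z)[0]))
# top image brightness along jaws & boards
im=cv2.imread("pics/raw_top6.png")
for c in (282,283,284,269,270): print(c,[tuple(int(v) for v in im[y,c]) for y in range(186,197)])
E
```

```text
L 0.0375 [-0.1028  0.0304]
L 0.0475 [-0.1107  0.0259]
R 0.0375 [-0.1052 -0.0254]
R 0.0475 [-0.113  -0.0293]
bat bl [-0.0903  0.0085]
bat TL [-0.0913  0.0086]
pan bot R [-0.0887 -0.0086]
282 [(140, 159, 178), (141, 163, 183), (137, 159, 179), (132, 153, 173), (123, 143, 163), (119, 136, 155), (110, 127, 145), (93, 108, 116), (79, 96, 97), (94, 117, 115), (114, 141, 142)]
283 [(139, 157, 176), (140, 160, 179), (139, 160, 180), (130, 152, 172), (115, 134, 152), (87, 98, 109), (80, 92, 91), (90, 125, 91), (104, 160, 97), (112, 173, 105), (118, 182, 109)]
284 [(142, 162, 179), (142, 162, 181), (138, 160, 181), (133, 156, 178), (119, 139, 158), (99, 113, 127), (97, 119, 118), (123, 178, 124), (148, 224, 135), (147, 223, 137), (146, 221, 135)]
269 [(139, 159, 178), (136, 155, 173), (132, 149, 168), (130, 148, 169), (132, 152, 172), (131, 150, 170), (118, 135, 152), (93, 103, 112), (108, 148, 112), (130, 198, 117), (108, 161, 106)]
270 [(131, 149, 165), (127, 145, 163), (127, 145, 163), (133, 153, 173), (135, 154, 174), (130, 148, 167), (113, 127, 141), (92, 103, 110), (106, 152, 106), (143, 221, 125), (145, 222, 129)]
```

arm_command([
  [0,0,-0.0016,0.001,0,0,0],
  [0,0,0,0,0,0,0],
  [0,0.006,0,0,0,0,0],
  [0,0.006,0,0,0,0,0],
  [0,0.006,0,0,0,0,0],
  [0,0.006,0,0,0,0,0],
  [0,0,0,0,0,0,0],
])

```text
time: 17.45
tool_pos: [0.4417, -0.2669, 0.0303]
orientation: [0.998, 0.065, 0.0, 0.0]
force: [-0.2, -0.3, -1.2]
gripper_width: 0.0149
```

arm_command([
  [0,0.006,0,0,0,0,0],
  [0,0.006,0,0,0,0,0],
  [0,0.006,0,0,0,0,0],
  [0,0.005,0,0,0,0,0],
  [0,0,0,0,0,0,0],
  [0,0,0,0,0,0,0],
  [0,0,0,0,0,0,0],
])

```text
time: 18.32
tool_pos: [0.4639, -0.264, 0.0304]
orientation: [0.998, 0.064, -0.0, -0.0]
force: [0.4, -0.2, -0.8]
gripper_width: 0.0149
```

```bash
python3 look.py 7 258 165 298 222 245 200 285 240
```

```text
top scale 9.875
scene scale 9.875
[ 0.46390865 -0.26404683  0.03041317] [[0.992, 0.128, -0.0], [0.128, -0.992, 0.0], [0.0, -0.0, -1.0]]
```

View pics/v7.png

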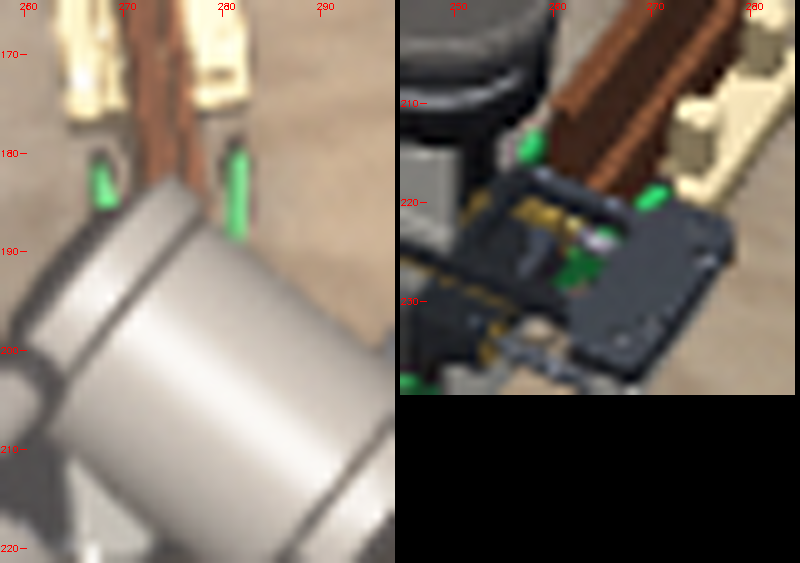

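```bash
python3 - <<'E'
from fit import *
T=lambda x,y:(x/9.875+258-.5,y/9.875+165-.5); S=lambda x,y:((x-400)/9.875+245-.5,y/9.875+200-.5)
st=[.6463,-.2412,.129]
def loc(X): 
    d=X[:2]-st[:2]; c,s=np.cos(st[2]),np.sin(st[2]); return np.round([c*d[0]+s*d[1],-s*d[0]+c*d[1]],4)
for n,o,z in[("L end",(98,152),.047),("R end",(239,138),.047),("L in",(112,190),.047),("R in",(229,190),.047),("L out",(93,190),.047),("R out",(246,190),.047),("bat L",(135,160),.09),("bat R/pan L",(172,160),.09),("pan R",(200,160),.055)]: print("top",n,loc(atz("top",T(*o),z)[0]))
for n,o,z in[("L end",(540,130),.047),("R end",(667,185),.047)]: print("scene",n,loc(atz("scene",S(*o),z)[0]))
t=r.read_state()["tool_pos"]; print("tcp",loc(t))
E
```

```text
top L end [-0.0619  0.0245]
top R end [-0.0626 -0.0284]
top L in [-0.0767  0.021 ]
top R in [-0.0816 -0.0224]
top L out [-0.0759  0.028 ]
top R out [-0.0824 -0.0287]
top bat L [-0.0717  0.0123]
top bat R/pan L [-0.0733 -0.0011]
top pan R [-0.0702 -0.0126]
scene L end [-0.0686  0.0262]
scene R end [-0.069  -0.0275]
tcp [-0.1838  0.0008]
```

The jaws are centred to about 1 mm, with roughly 9 mm clear on each side. Tip depth is about 16–24 mm by the different estimates, mean about 20 mm. The tool is level and there is no contact force, so I'm handing in.

```bash
python3 -c "
from bench import r
s=r.read_state();print(s['time'],s['force'].round(1),s['gripper_width'],abs(s['qd']).max());print(r.close_job())"
```

```text
18.425 [ 0.4 -0.2 -1.4] 0.015070868172129086 0.0022265246097437448
the job is handed in; nothing more can be done
None
```

The job is handed in at 18.4 s of the 58 s allowed. The dark batten stands in the trough beside the panel, and the arm is holding the green clamp open around the overhanging end.

- **Batten:** I used the 130 × 70 mm dark one, not the smaller dark piece. Pictures after release showed it upright, its end level with the panel's to within about 1–2 mm.
- **Clamp:** it is squeezed to its stop, with the gripper at 15 mm where 16 mm was expected. It was picked up and carried with the tool straight down, within measurement error. I set its mid-height at about 37.5 mm from the gripper height and did not measure it in a picture.
- **Jaws:** they are centred on the two boards to about 1 mm, with roughly 9 mm clear on each side. The pads end about 17 mm short of the base.
- **Contact:** the wrist force was at noise level (about 1 N) at the end.

**Checks that disagreed:** the tip depth came out between about 16 and 24 mm, depending on the camera or the gripper's position, so I aimed for the middle, about 20 mm. The two camera fits of the stand differed by up to 3–4 mm and 1.4°, so I settled on a value in between. A 3 N sideways force as the batten went in suggests it rests nearer the lip than the panel.

The light batten, glue bottle and tape measure were never approached.

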